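Unstack the desk tools into their trays

ROBOT

A 6-joint arm with a two-finger parallel gripper is mounted at the origin on the work surface. World frame = base frame: x ahead of the robot, y to its left, z up, the work surface at z = 0. Lengths are in mm, angles in rad, forces in N, time in s.
With the tool pointing down it reaches from about 400 to 925 mm from the base axis. Payload 12.5 kg.
Tool frame: the origin (TCP) lies at the very end of the fingers, on their centre line; the grasp point (between the pads) lies 19 mm behind it (env.tcp_to_grasp is the distance from the TCP to the grasp point, in mm); z points along the fingers, x is the direction in which the jaws open and shut, and the axes are right-handed (so a half turn about z gives the same grasp; the last joint's range is limited). The gripper opens to 95 mm and grips with 3 to 60 N. Pads are 20 mm wide; open, the fingers measure 119 mm over their backs; the gripper's body (75 mm by 180 mm) begins 59 mm behind the grasp point.
Start: joints at [-1.425, 0.491, 1.559, -0, 1.092, -0.106], TCP at [155.74, -605.303, 214.661] pointing down, gripper open.
Joint ranges: [-3.1, 3.1], [-0.84, 2.19], [0.05, 2.79], [-1.13, 4.28], [0.06, 2.93], [-2.69, 2.69]. Speed limits (rad/s): [2.22, 2.22, 2.79, 3.14, 3.14, 3.14].

INTERFACE

Orientations are given as [roll, pitch, yaw] about the fixed x, y, z axes, in that order (R = Rz(yaw) Ry(pitch) Rx(roll)).
In Python, from cell import env, vision, job gives the robot as it stands.
- The arm moves only by the shell command python3 -m pendant 'ROWS' [OPENING]. ROWS is JSON, a list of rows, each a list of 4 numbers: the shift along the tool's x, y, z in mm, then the turn about the tool's z in degrees. In form: [[tx, ty, tz, turn], ...]. A call has 1 to 8 rows; each row is the pose to reach, as a shift and turn from the pose measured when the call began, along the tool's axes at that moment; what a row does not reach only later rows make up. A row lasts 1/8 s, in which the tool goes at most 62.5 mm and 10.7 degrees, less where a joint would pass 70% of its speed; a pose out of reach is approached as far as the arm can. A call with a gripper value outside its range is refused whole. OPENING is the closure, from 0 (fully open) to 1 (shut), set as the call begins (- or left out, the last holds). The fingers move at their own pace and stop on an object; the grip force is fixed at half the most. Time passes only in rows, so rows that repeat a pose let the fingers close. It gives the time, the measured TCP pose, the force and the opening at its end, in the units of the state.
- env.state(): the state, without advancing time (a new reading comes with each control period).
- vision.read_camera(name): name is "side" or "top"; returns a dict with "pixels" (400x640x3 uint8, red, green, blue), "intrinsics" (3x3 intrinsics, pixels), "R" (3x3) and "t" (3): a world point X has camera coordinates R X + t. Camera axes: x right, y down, z forward; pixel columns grow to the right and rows downward; lengths in mm; the calibration is good to about 2 mm. A picture is of the moment at which its call begins. There is no depth.
- job.job_done(): hands the job in, once; it reports no verdict.
Trained networks look in a picture, given as the dict that the camera call returned (one of the last four; its "shot" number tells which), for a name from the list of things; names that differ only in an ending like _2 or _b are one class to them, and where a whole thing is asked for, a point or a joint stands for the part that bears it (a point fixed in the world has none). Each returns a list of dicts, best first, with "confidence" (0 to 1); they miss things now and then, are a little off and sometimes report something else, mostly with a low value. They report only what shows in the picture. A call takes as long as a camera call.
- vision.find_in(picture, query): "at" ([x, y, z] in mm, in the coordinates of the camera as it stood for that picture, good to about 4 mm: the middle of the surface that is visible of it).
- vision.regions_of(picture, query): "pixels" (400x640 bool, what is visible of it).
The state is a dict: "t": time; "joints": joint angles; "qvel": joint speeds; "tau": joint torques, N m; "eef_pos": TCP position; "tcp_rot": TCP orientation; "ft_force": force on the tool from outside, world axes, zero at the start; "moment": the same for the moment, N m; "opening": opening from 0.0 (shut) to 1.0 (fully open).
Only numpy, scipy, OpenCV 4.12 (cv2) and the standard library are available. Lean on these libraries where they do the work, as an engineer would, in place of code of your own. Each camera call takes 0.05 s, during which the arm holds its last target.

TASK

Clear the stack on the cutting mat from the top down, piece by piece, and park each piece in the plywood tray made for its shape: first the steel weight in the small round tray, then the stamp block in the square tray, then the film roll in the large round tray, and last the blade tin in the oblong tray. Set each piece down upright as it stood in the stack, flat on the tray's floor and wholly inside its lip, without dropping any. Leave the small amber bottle where it stands.

Things in the scene. Friction and masses are not known exactly. Their poses are not given: they have to be found in the camera images.
- weight: Round steel hold-down weight, the top of the stack: upright cylinder, diameter 28 mm, height 34 mm, about 0.14 kg, plain steel with two dark bands. Loose. Origin: centre of its underside, z up. Stands on the stamp block at the start. Belongs in the small round tray.
- stamp: Square stamp block, second from the top: wood with a 4 mm rubber underside, 38 x 38 mm, height 32 mm, about 0.05 kg. Loose. Origin: centre of its underside, z up. x and y are parallel to its sides. Stands on the film roll at the start, turned at random. Belongs in the square tray (the recess is roomy enough for any turn).
- roll: Short roll of cream film standing on end, third from the top: outer diameter 58 mm, height 32 mm, cardboard core with a hole of 26 mm diameter, about 0.07 kg. Loose. Origin: centre of its underside, z up. Stands on the blade tin at the start, turned at random. Belongs in the large round tray.
- tin: Flat oblong blade tin of bare steel, closed, the bottom of the stack: 110 mm (its x) x 60 mm (its y), height 32 mm, about 0.18 kg. Loose. Origin: centre of its underside, z up. Stands on the cutting mat. Belongs in the oblong tray, its long side along the tray's long side, either way round.
- tray_small_round: Small round tray for the weight. Fixed to the table, on the dark cutting mat, plain plywood. Origin: centre of its underside, on the table top, z up. Its floor is 4 mm above the origin; a lip 5 mm wide runs all round with its top 8 mm above the origin (4 mm above the floor). Outer diameter 58 mm, recess diameter 48 mm.
- tray_square: Square tray for the stamp block. Fixed to the table, on the dark cutting mat, plain plywood. Origin: centre of its underside, on the table top, z up. Its floor is 4 mm above the origin; a lip 5 mm wide runs all round with its top 8 mm above the origin (4 mm above the floor). Outside 68 x 68 mm, recess 58 x 58 mm; x and y are parallel to its sides.
- tray_large_round: Large round tray for the film roll. Fixed to the table, on the dark cutting mat, plain plywood. Origin: centre of its underside, on the table top, z up. Its floor is 4 mm above the origin; a lip 5 mm wide runs all round with its top 8 mm above the origin (4 mm above the floor). Outer diameter 88 mm, recess diameter 78 mm.
- tray_oblong: Oblong tray for the blade tin. Fixed to the table, on the dark cutting mat, plain plywood. Origin: centre of its underside, on the table top, z up. Its floor is 4 mm above the origin; a lip 5 mm wide runs all round with its top 8 mm above the origin (4 mm above the floor). Outside 140 mm (its x) x 90 mm (its y), recess 130 x 80 mm.
- bottle: Small amber glass bottle with a black cap, diameter 32 mm, height 85 mm, standing loose nearer the robot, to the right of the middle. Origin: centre of its underside. A bystander: leave it where it stands.

How it is judged (in metres and radians):
On the way, in this order (a step that is already met when the one before it is completed fails the run):
1. the steel weight lies in the small round tray, let go (horizontal distance between weight and tray_small_round below 0.016 m and z of weight in the frame of tray_small_round between 0.002 and 0.0058 m and angle between weight's own z axis and vertical below 0.05 rad and contact force between the fingers and weight below 0.1 N and linear speed of weight below 0.02 m/s), for 0.2 s.
2. the stamp block lies in the square tray, let go (horizontal distance between stamp and tray_square below 0.016 m and z of stamp in the frame of tray_square between 0.002 and 0.0058 m and angle between stamp's own z axis and vertical below 0.05 rad and contact force between the fingers and stamp below 0.1 N and linear speed of stamp below 0.02 m/s), for 0.2 s.
3. the film roll lies in the large round tray, let go (horizontal distance between roll and tray_large_round below 0.016 m and z of roll in the frame of tray_large_round between 0.002 and 0.0058 m and angle between roll's own z axis and vertical below 0.05 rad and contact force between the fingers and roll below 0.1 N and linear speed of roll below 0.02 m/s), for 0.2 s.
4. the blade tin lies in the oblong tray, let go (horizontal distance between tin and tray_oblong below 0.016 m and z of tin in the frame of tray_oblong between 0.002 and 0.0058 m and angle between tin's own z axis and vertical below 0.05 rad and contact force between the fingers and tin below 0.1 N and linear speed of tin below 0.02 m/s and angle between the x axis of tin and the x axis of tray_oblong, either way round below 0.25 rad), for 0.2 s.
At the end, for the whole second after the job is handed in: Weight in the small round, stamp in the square, roll in the large round and tin in the oblong tray (aligned within 0.25 rad): each within 16 mm of its tray's centre, underside 2 to 5.8 mm above the tray's origin, tilt under 0.05 rad, let go and at rest (all of step 1 and all of step 2 and all of step 3 and all of step 4); the robot touches nothing.
It fails at once if the amber bottle is knocked over or moved more than 30 mm (distance of bottle from where it was at the start of the episode above 0.03 m or angle between bottle's own z axis and vertical above 0.5 rad).
It fails at once if the steel weight is dropped or falls (moves faster than 0.75 m/s while the fingers do not touch it: a fall of about 3 cm) (linear speed of weight above 0.75 m/s and contact force between the fingers and weight below 0.05 N).
It fails at once if the stamp block is dropped or falls (moves faster than 0.75 m/s while the fingers do not touch it: a fall of about 3 cm) (linear speed of stamp above 0.75 m/s and contact force between the fingers and stamp below 0.05 N).
It fails at once if the film roll is dropped or falls (moves faster than 0.75 m/s while the fingers do not touch it: a fall of about 3 cm) (linear speed of roll above 0.75 m/s and contact force between the fingers and roll below 0.05 N).
It fails at once if the blade tin is dropped or falls (moves faster than 0.75 m/s while the fingers do not touch it: a fall of about 3 cm) (linear speed of tin above 0.75 m/s and contact force between the fingers and tin below 0.05 N).
It also fails if it takes over 120 s, if anything falls off the work surface, if the arm or the gripper's body presses on something with over 40 N, if the wrist force passes 120 N, or if a joint passes its speed limit or range.

## Working session

There is one attempt and no reset: what is moved stays moved. The work goes in short steps, Python scripts to look and compute and a shell command to move; the robot and the scene stay as the last step left them, time stands still between calls to the robot, and variables do not carry over. Pictures are saved under pics/ and viewed, and the job is handed in when it is done.

```bash
ls; mkdir -p pics; cat > h.py <<'E'
from cell import env, vision, job
import numpy as np, cv2
def pose():
    s=env.state(); return s
def shot(name,fn):
    p=vision.read_camera(name); cv2.imwrite('pics/'+fn,p['pixels'][:,:,::-1]); return p
def ray(p,u,v,z):
    K=np.array(p['intrinsics']);R=np.array(p['R']);t=np.array(p['t'])
    d=R.T@np.linalg.solve(K,[u,v,1]);c=-R.T@t
    return c+d*(z-c[2])/d[2]
def w(p,at): return np.array(p['R']).T@(np.array(at)-np.array(p['t']))
def proj(p,X):
    q=np.array(p['intrinsics'])@(np.array(p['R'])@np.array(X)+np.array(p['t']));return q[:2]/q[2]
E
python3 - <<'E'
from h import *
np.set_printoptions(precision=1,suppress=True)
print(env.state())
for n in ['top','side']:
    p=shot(n,n+'0.png')
    print(n,-np.array(p['R']).T@p['t'])
    for q in ['weight','stamp','roll','tin','tray_small_round','tray_square','tray_large_round','tray_oblong','bottle']:
        for r in vision.find_in(p,q)[:2]: print(q,round(r['confidence'],2),w(p,r['at']),proj(p,w(p,r['at'])))
E
```

```text
pics
{'t': 0.0, 'joints': array([-1.4,  0.5,  1.6, -0. ,  1.1, -0.1]), 'qvel': array([-0.,  0.,  0.,  0.,  0., -0.]), 'tau': array([ -0. , -61.3, -25.8,   0.1,   0. ,  -0. ]), 'eef_pos': array([ 155.7, -605.1,  214.1]), 'tcp_rot': array([-3.1,  0. , -1.3]), 'ft_force': array([0.5, 0.2, 0.5]), 'moment': array([-0.1, -0. , -0. ]), 'opening': 1.0010331083525759}
top [ 381.2   -9.2 1188.2]
roll 0.71 [507.2  27.2  65.3] [311.1 201.4]
tin 0.65 [498.1  19.8  31.5] [314.3 206.3]
tin 0.46 [443.1 355.6   7. ] [189.5 228. ]
tray_small_round 0.91 [441.7 357.    6.1] [189.1 228.5]
tray_square 0.61 [ 434.  -368.8   -2.2] [460.  231.1]
tray_large_round 0.64 [627.7 199.7   4.8] [248.8 160.4]
tray_oblong 0.72 [ 571.  -180.8    4.9] [388.7 180.3]
side [444.4 894.  676. ]
weight 0.52 [507.9  22.3 112.9] [315.5 207.4]
stamp 0.87 [505.6  29.5  88. ] [316.3 218.9]
roll 0.95 [507.7  43.8  57.4] [314.7 234.1]
tin 0.72 [501.2  39.6  26.6] [317.7 244.3]
tray_small_round 0.57 [437.7 356.4   5.8] [341.6 369.5]
tray_square 0.65 [ 435.4 -366.     0.5] [349.7 169.7]
tray_square 0.35 [ 579.2 -184.1    4.8] [294.4 198.5]
tray_large_round 0.7 [624.6 196.8   1.5] [250.1 299.1]
tray_oblong 0.65 [ 581.6 -185.5    0.5] [293.6 199.5]
tray_oblong 0.36 [624.4 198.2   4.9] [250.  298.3]
bottle 0.75 [ 388.2 -165.7   37.4] [367.5 194.7]
bottle 0.73 [506.2  31.7  81.1] [315.9 222. ]
```

View pics/top0.png

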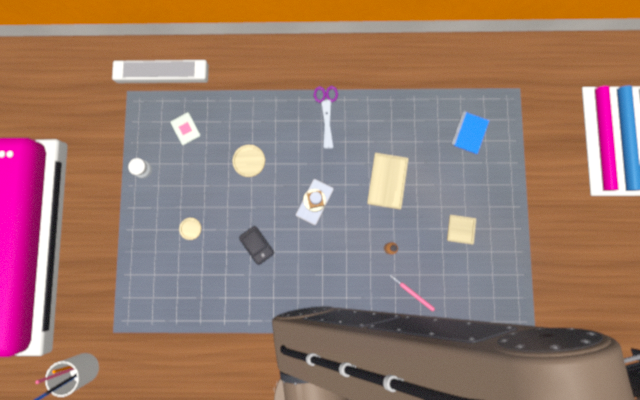

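View pics/side0.png

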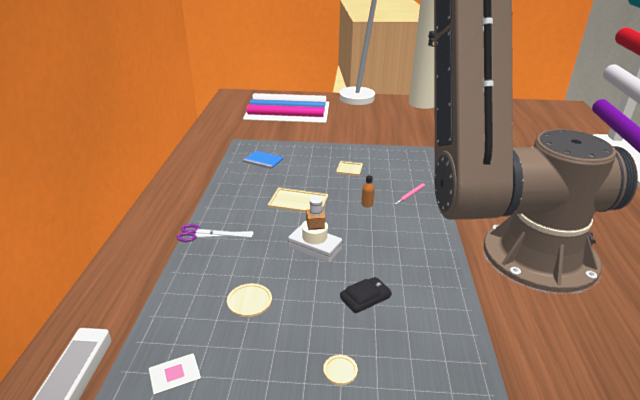

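```bash
python3 - <<'E'
import cv2
a=cv2.imread('pics/top0.png')[160:250,265:365]; b=cv2.imread('pics/side0.png')[170:270,265:365]
cv2.imwrite('pics/c0.png',cv2.hconcat([cv2.resize(a,(400,400),interpolation=2),cv2.resize(b,(400,400),interpolation=2)]))
E
```

```text
(no output)
```

View pics/c0.png

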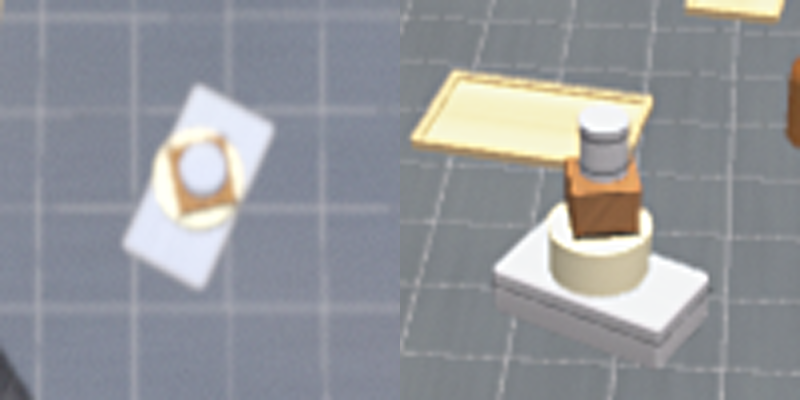

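The top view shows the stack at about (313,200), the small round tray at (190,229), the large round one at (249,160), the oblong one at (388,181), the square one at (462,230) and the bottle at (391,248). The networks' positions agree with that. Next I'll measure the outlines.

```bash
cat >> h.py <<'E'
def outline(p,q,z,k=0):
    r=vision.regions_of(p,q)
    if not r: return None
    m=r[k]['pixels'].astype(np.uint8)
    c=max(cv2.findContours(m,cv2.RETR_EXTERNAL,cv2.CHAIN_APPROX_NONE)[0],key=cv2.contourArea)[:,0,:]
    W=np.array([ray(p,u,v,z)[:2] for u,v in c],np.float32)
    M=cv2.minEnclosingCircle(W); B=cv2.minAreaRect(W)
    return dict(conf=round(r[k]['confidence'],2),n=int(m.sum()),circ=np.round([*M[0],2*M[1]],1),rect=np.round([*B[0],*B[1],B[2]],1),px=(c.min(0),c.max(0)))
E
python3 - <<'E'
from h import *
p=shot('top','top1.png')
for q,z in [('weight',126+4-4),('stamp',96),('roll',64),('tin',32),('tray_small_round',8),('tray_square',8),('tray_large_round',8),('tray_oblong',8),('bottle',85)]:
    print(q,outline(p,q,z))
p=shot('side','side1.png')
for q,z in [('weight',130),('stamp',96),('roll',64),('tin',32),('tray_small_round',8),('tray_square',8),('tray_large_round',8),('tray_oblong',8),('bottle',85)]:
    print(q,outline(p,q,z))
E
```

```text
weight None
stamp {'conf': 0.63, 'n': 110, 'circ': array([509.2,  17.8,  48.8]), 'rect': array([508.7,  16.1,  41.1,  38. ,   7.2]), 'px': (array([307, 192], dtype=int32), array([323, 208], dtype=int32))}
roll {'conf': 0.48, 'n': 63, 'circ': array([509.9,  40.3,  28.9]), 'rect': array([5.098e+02, 4.150e+01, 2.840e+01, 7.700e+00, 2.000e-01]), 'px': (array([304, 195], dtype=int32), array([307, 206], dtype=int32))}
tin {'conf': 0.91, 'n': 567, 'circ': array([481.7,  32.4,  67. ]), 'rect': array([480.3,  33.8,  58.9,  44.5,  63.7]), 'px': (array([297, 204], dtype=int32), array([322, 224], dtype=int32))}
tray_small_round {'conf': 0.83, 'n': 353, 'circ': array([443.5, 354. ,  58.1]), 'rect': array([443. , 354. ,  54.5,  53.6,  89.9]), 'px': (array([180, 218], dtype=int32), array([200, 238], dtype=int32))}
tray_square {'conf': 0.6, 'n': 638, 'circ': array([ 439.1, -368.5,   88.2]), 'rect': array([ 440.3, -367.9,   67.2,   67.8,   81.5]), 'px': (array([447, 215], dtype=int32), array([474, 242], dtype=int32))}
tray_large_round {'conf': 0.69, 'n': 818, 'circ': array([629.5, 199.2,  91.1]), 're
[... 1622 characters left out ...]
8.5,   81. ]), 'px': (array([337, 162], dtype=int32), array([362, 175], dtype=int32))}
tray_large_round {'conf': 0.57, 'n': 1201, 'circ': array([625.4, 204.6,  95.7]), 'rect': array([624.7, 204.5,  87.2,  89.6,   4.5]), 'px': (array([227, 284], dtype=int32), array([271, 316], dtype=int32))}
tray_oblong {'conf': 0.89, 'n': 805, 'circ': array([ 569.9, -174.4,  158.1]), 'rect': array([ 568.6, -170.5,  100.3,  139.4,   79.4]), 'px': (array([269, 188], dtype=int32), array([326, 210], dtype=int32))}
bottle {'conf': 0.71, 'n': 352, 'circ': array([ 391.6, -105.7,  148.6]), 'rect': array([ 392.1, -105.7,  147.8,   31.2,   88.5]), 'px': (array([361, 176], dtype=int32), array([374, 207], dtype=int32))}
```

```bash
python3 - <<'E'
from h import *
np.set_printoptions(precision=1,suppress=True)
p=vision.read_camera('top'); s=vision.read_camera('side')
f=lambda a,b:(264.6+a/4,159.6+b/4.444)
g=lambda a,b:(264.6+(a-400)/4,169.6+b/4)
print('weight top',ray(p,*f(203,167),130), 'side',ray(s,*g(603,115),130))
S=np.array([ray(p,*f(*c),96) for c in [(168,152),(222,135),(240,198),(186,215)]]);print('stamp',S.mean(0),np.degrees(np.arctan2(*(S[1]-S[0])[1::-1])),np.degrees(np.arctan2(*(S[2]-S[1])[1::-1])),np.linalg.norm(np.diff(S,axis=0),axis=1))
print('roll',ray(p,*f(197,178),64))
T=np.array([ray(p,*f(*c),32) for c in [(199,83),(274,125),(200,292),(124,243)]]);print('tin',T.mean(0),np.degrees(np.arctan2(*(T[0]-T[3])[1::-1])),np.degrees(np.arctan2(*(T[1]-T[2])[1::-1])),np.linalg.norm(np.diff(T,axis=0),axis=1))
T=np.array([ray(s,*g(*c),32) for c in [(495,265),(545,207),(710,275),(657,333)]]);print('tin side',T.mean(0))
st=env.state();print(st['eef_pos'],np.round(st['tcp_rot'],3))
E
cat >> h.py <<'E'
from scipy.spatial.transform import Rotation as Ro
def go(x,y,z,jaw=None):
    """tool-axis shift to world TCP target; jaw = world direction (deg) of jaw axis"""
    s=env.state();R=Ro.from_euler('xyz',s['tcp_rot'])
    d=R.inv().apply(np.array([x,y,z])-s['eef_pos'])
    X=R.as_matrix()[:,0]; cur=np.degrees(np.arctan2(X[1],X[0]))
    t=0
    if jaw is not None:
        t=-((jaw-cur+90)%180-90)   # tool z down: turn about it = minus world yaw
    print('shift',np.round(d,1),'turn',round(t,1),'jaw now',round(cur,1),'j6',round(np.degrees(s['joints'][5])), 'j1',round(np.degrees(s['joints'][0])),'pos',np.round(s['eef_pos'],1),'t',round(s['t'],2))
E
python3 -c "
from h import *
go(506,20,200,-17+0)"
```

```text
weight top [510.3  14.8 130. ] side [509.1  12.7 130. ]
stamp [509.9  14.9  96. ] -74.23121963505803 -162.65467976494523 [35.  37.3 34.9]
roll [511.9  20.1  64. ]
tin [511.3  19.4  32. ] -27.268263978694232 -26.266375367265482 [ 55.7 110.6  57.8]
tin side [509.6  19.1  32. ]
[ 155.7 -605.3  214.7] [ 3.1 -0.  -1.3]
shift [-518.3 -495.    14.6] turn -58.6 jaw now -75.6 j6 -6 j1 -82 pos [ 155.7 -605.3  214.7] t 2.1
```

```bash
python3 -c "
from h import *
go(510,14,190,-73.4)"
```

```text
shift [-511.5 -497.4   24.6] turn -2.2 jaw now -75.6 j6 -6 j1 -82 pos [ 155.7 -605.3  214.7] t 2.1
```

```bash
python3 -m pendant '[[-40,-39,2,0],[-80,-78,4,0],[-120,-117,6,0],[-160,-156,8,0],[-200,-195,10,-1],[-240,-234,11,-1],[-280,-273,13,-2],[-320,-312,14,-2]]' 0.3; python3 -c "
from h import *
go(510,14,190,-73.4)"
```

```text
t: 3.1
eef_pos: [378.9, -216.1, 200.8]
tcp_rot: [-3.141, -0.001, -1.284]
ft_force: [1.0, -0.2, 0.1]
opening: 0.698
shift [-183.7 -190.8   10.8] turn -0.2 jaw now -73.6 j6 35 j1 -38 pos [ 378.9 -216.1  200.8] t 3.1
```

```bash
python3 -m pendant '[[-37,-38,2,0],[-74,-76,4,0],[-111,-114,6,0],[-148,-152,9,0],[-175,-182,11,0],[-184,-191,11,0],[-184,-191,11,0]]'; python3 -c "
from h import *
go(510,14,102,-73.4)
shot('side','s2.png');shot('top','t2.png')"
```

```text
t: 3.98
eef_pos: [509.9, 14.5, 189.7]
tcp_rot: [-3.142, -0.001, -1.283]
ft_force: [0.2, 0.4, -0.5]
opening: 0.699
shift [ 0.4  0.1 87.7] turn -0.1 jaw now -73.5 j6 68 j1 -6 pos [509.9  14.5 189.7] t 3.98
```

View pics/s2.png

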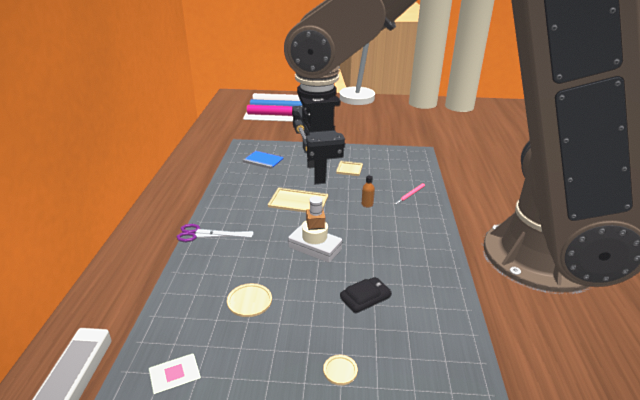

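The gripper sits above the stack, at about (320,175) in the side view, with the fingers in line. I'll go down.

```bash
python3 -m pendant '[[0,0,25,0],[0,0,50,0],[0,0,70,0],[0,0,82,0],[0,0,88,0],[0,0,88,0]]'; python3 -m pendant '[[0,0,0,0],[0,0,0,0],[0,0,0,0],[0,0,0,0],[0,0,0,0],[0,0,0,0]]' 1
```

```text
t: 4.82
eef_pos: [509.6, 13.2, 102.0]
tcp_rot: [-3.141, -0.001, -1.285]
ft_force: [0.0, 0.1, 0.2]
opening: 0.697
t: 5.58
eef_pos: [509.6, 13.2, 101.9]
tcp_rot: [-3.142, -0.001, -1.285]
ft_force: [0.9, 1.2, -1.0]
opening: 0.284
```

```bash
python3 -c "
from h import *
print(env.state()['opening']*95)
a=shot('side','s3.png')['pixels'][150:270,255:375,::-1];b=shot('top','t3.png')['pixels'][140:260,255:375,::-1]
cv2.imwrite('pics/c3.png',cv2.resize(cv2.hconcat([a,b]),(800,400),interpolation=2))"
```

```text
27.00662213950878
```

View pics/c3.png

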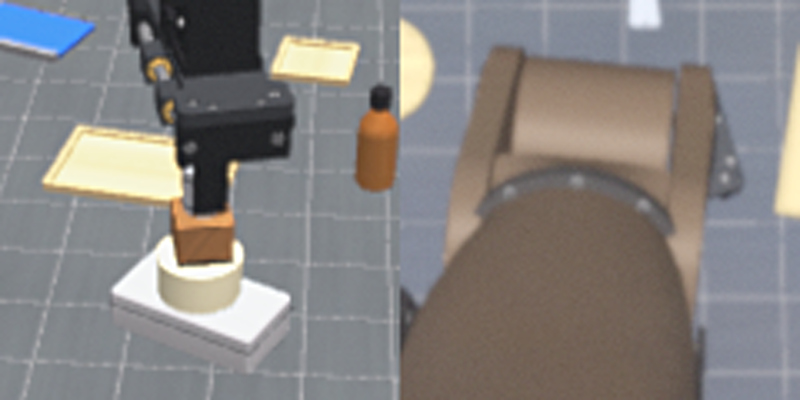

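The weight is held: the opening reads about 27 mm against a 28 mm diameter, and the stack is undisturbed. I'll lift.

```bash
python3 -m pendant '[[0,0,-5,0],[0,0,-15,0],[0,0,-30,0],[0,0,-45,0],[0,0,-60,0],[0,0,-70,0],[0,0,-70,0]]'; python3 -c "
from h import *
go(442,355,100)"
```

```text
t: 6.55
eef_pos: [509.8, 13.2, 172.7]
tcp_rot: [-3.14, -0.001, -1.285]
ft_force: [-0.2, 0.3, -1.8]
opening: 0.288
shift [-347.1  -31.2   72.3] turn 0 jaw now -73.6 j6 68 j1 -6 pos [509.8  13.2 172.7] t 6.55
```

```bash
python3 -m pendant '[[-30,-3,0,0],[-80,-7,0,0],[-130,-12,0,0],[-180,-16,10,0],[-230,-20,30,0],[-280,-25,50,0],[-320,-29,65,0],[-347,-31,72,0]]'; python3 -c "
from h import *
go(442,355,16)"
```

```text
t: 7.55
eef_pos: [440.8, 356.3, 98.7]
tcp_rot: [3.141, -0.002, -1.284]
ft_force: [0.8, -0.4, -2.1]
opening: 0.287
shift [ 1.4 -0.8 82.7] turn 0 jaw now -73.6 j6 106 j1 32 pos [440.8 356.3  98.7] t 7.55
```

```bash
python3 -m pendant '[[1,-1,20,0],[1,-1,40,0],[1,-1,60,0],[1,-1,75,0],[1,-1,82,0],[1,-1,83,0]]'; python3 -c "
from h import *
go(442,355,10)
a=shot('side','s4.png')['pixels'][310:400,290:410,::-1]
cv2.imwrite('pics/c4.png',cv2.resize(a,(800,600),interpolation=2))"
```

```text
t: 8.3
eef_pos: [442.0, 355.4, 15.5]
tcp_rot: [3.14, -0.002, -1.284]
ft_force: [0.3, -0.7, -2.5]
opening: 0.285
shift [0.3 0.1 5.5] turn 0 jaw now -73.6 j6 106 j1 32 pos [442.  355.4  15.5] t 8.3
```

View pics/c4.png

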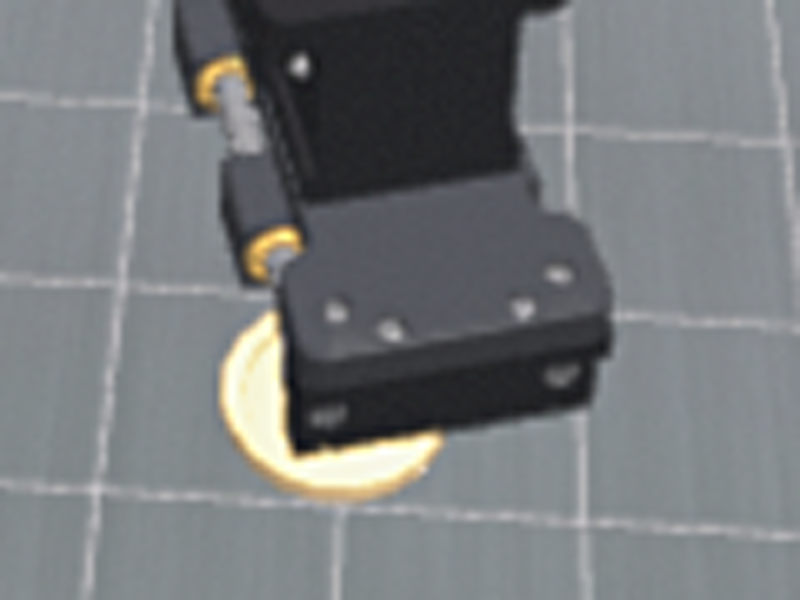

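The gripper body hides the weight. It stands over the tray at about (340,370) in the full image. I'll lower it and watch the force.

```bash
python3 -m pendant '[[0,0,2,0],[0,0,4,0],[0,0,5,0],[0,0,5,0]]'; python3 -m pendant '[[0,0,0.5,0],[0,0,1,0],[0,0,1,0]]'
```

```text
t: 8.85
eef_pos: [442.1, 355.4, 10.8]
tcp_rot: [3.141, -0.002, -1.284]
ft_force: [0.6, -0.4, -1.8]
opening: 0.287
t: 9.22
eef_pos: [442.2, 355.5, 9.9]
tcp_rot: [3.141, -0.002, -1.284]
ft_force: [0.1, -0.8, 1.8]
opening: 0.289
```

```bash
python3 -m pendant '[[0,0,0,0],[0,0,0,0],[0,0,0,0]]' 0.5; python3 -m pendant '[[0,0,-5,0],[0,0,-30,0],[0,0,-60,0],[0,0,-100,0],[0,0,-140,0]]'; python3 -c "
from h import *
go(510,15,170,16.6)"
```

```text
t: 9.6
eef_pos: [442.2, 355.5, 9.9]
tcp_rot: [3.141, -0.002, -1.284]
ft_force: [-0.0, 0.2, 0.7]
opening: 0.492
t: 10.22
eef_pos: [442.1, 355.6, 151.5]
tcp_rot: [3.141, -0.002, -1.284]
ft_force: [0.1, 0.1, -0.5]
opening: 0.501
shift [346.   31.2 -17.9] turn 89.8 jaw now -73.6 j6 106 j1 32 pos [442.1 355.6 151.5] t 10.22
```

```bash
python3 - <<'E'
from h import *
p=shot('top','t5.png');s=shot('side','s5.png')
print(outline(p,'weight',38)); print(outline(p,'stamp',96));print(outline(s,'weight',38))
a=p['pixels'][170:250,270:350,::-1];b=s['pixels'][330:400,290:370,::-1]
cv2.imwrite('pics/c5.png',cv2.hconcat([cv2.resize(a,(400,400),interpolation=2),cv2.resize(b,(400,400),interpolation=2)]))
E
```

```text
{'conf': 0.2, 'n': 495, 'circ': array([479.5,  33.5,  64.8]), 'rect': array([477.9,  34.9,  59.3,  42.7,  68.1]), 'px': (array([297, 203], dtype=int32), array([321, 224], dtype=int32))}
{'conf': 0.64, 'n': 246, 'circ': array([509.6,  16.9,  50.4]), 'rect': array([510.1,  16.8,  41.3,  37.3,  12.3]), 'px': (array([307, 190], dtype=int32), array([323, 208], dtype=int32))}
{'conf': 0.63, 'n': 468, 'circ': array([517.7,  48.5, 127.2]), 'rect': array([536.8,  59.1,  50.5, 127.2,  29.1]), 'px': (array([288, 227], dtype=int32), array([323, 259], dtype=int32))}
```

View pics/c5.png

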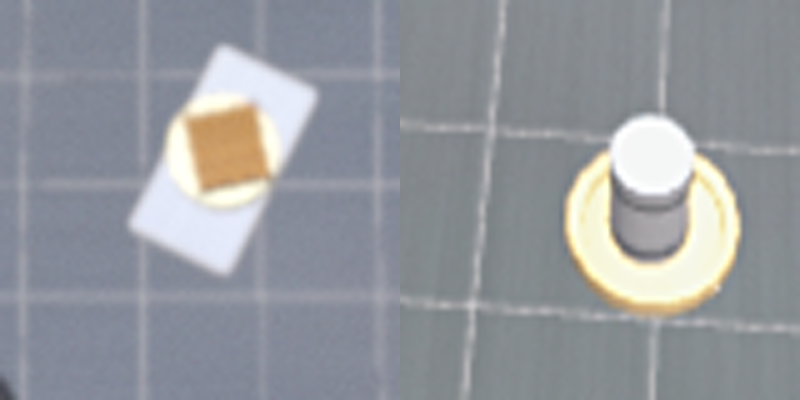

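The weight stands upright and centred in its tray. The stamp's top is now clear, with corners near (187,118), (253,101), (273,176) and (204,192) in the crop.

```bash
python3 - <<'E'
from h import *
np.set_printoptions(precision=1,suppress=True)
p=vision.read_camera('top')
f=lambda a,b:(269.6+a/5,169.6+b/5)
S=np.array([ray(p,*f(*c),96) for c in [(186,118),(253,101),(273,176),(204,192)]]);print('stamp',S.mean(0),[np.degrees(np.arctan2(*(S[(i+1)%4]-S[i])[1::-1]))%90 for i in range(4)],np.linalg.norm(np.diff(S,axis=0),axis=1))
print('roll',ray(p,*f(224,151),64))
T=np.array([ray(p,*f(*c),32) for c in [(222,43),(318,95),(229,276),(128,226)]]);print('tin',T.mean(0),np.degrees(np.arctan2(*(T[0]-T[3])[1::-1])),np.degrees(np.arctan2(*(T[1]-T[2])[1::-1])))
go(510,15.5,150,-75)
E
```

```text
stamp [510.   15.4  96. ] [np.float64(14.171265022041325), np.float64(14.687103156261003), np.float64(12.958758496397095), np.float64(13.670573661425648)] [34.5 38.9 35.2]
roll [511.6  18.7  64. ]
tin [510.8  19.3  32. ] -26.942977040042752 -26.24608827333462
shift [345.4  30.8  -0.1] turn 1.4 jaw now -73.6 j6 106 j1 32 pos [441.8 355.4 149.1] t 10.53
```

```bash
python3 -m pendant '[[40,4,-10,0],[90,8,-10,0],[140,12,-10,1],[190,16,-10,2],[240,21,-10,2],[290,26,-5,2],[330,29,0,2],[345,31,0,2]]' 0.35; python3 -m pendant '[[0,0,20,0],[0,0,40,0],[0,0,50,0],[0,0,50,0]]'; python3 -c "
from h import *
go(510,15.5,70,-75.5)"
```

```text
t: 11.52
eef_pos: [509.4, 14.1, 148.6]
tcp_rot: [3.138, -0.001, -1.321]
ft_force: [-0.4, 0.1, 0.8]
opening: 0.651
t: 12.02
eef_pos: [508.8, 14.4, 98.0]
tcp_rot: [3.136, -0.001, -1.321]
ft_force: [0.2, 0.2, 0.7]
opening: 0.648
shift [-0.8 -1.6 28. ] turn -0.2 jaw now -75.7 j6 70 j1 -6 pos [508.8  14.4  98. ] t 12.03
```

```bash
python3 -m pendant '[[-1,-1.6,10,0],[-1,-1.6,20,0],[-1,-1.6,26,0],[-1,-1.6,28,0],[-1,-1.6,28,0]]'; python3 -m pendant '[[0,0,0,0],[0,0,0,0],[0,0,0,0],[0,0,0,0],[0,0,0,0],[0,0,0,0]]' 1;  python3 -m pendant '[[0,0,-4,0],[0,0,-12,0],[0,0,-25,0],[0,0,-50,0],[0,0,-80,0],[0,0,-110,0],[0,0,-110,0]]'; python3 -c "
from h import *
go(439,-366,130,-98.5)
shot('side','s6.png')"
```

```text
t: 12.65
eef_pos: [510.0, 15.7, 69.9]
tcp_rot: [3.136, -0.001, -1.321]
ft_force: [-0.2, -0.9, 0.2]
opening: 0.65
t: 13.4
eef_pos: [510.1, 15.7, 70.1]
tcp_rot: [3.136, -0.001, -1.321]
ft_force: [-0.3, -0.2, 3.8]
opening: 0.401
t: 14.28
eef_pos: [511.4, 15.9, 182.6]
tcp_rot: [3.14, -0.002, -1.321]
ft_force: [0.6, 0.4, -0.8]
opening: 0.401
shift [351.9 164.7  53.6] turn 22.8 jaw now -75.7 j6 70 j1 -6 pos [511.4  15.9 182.6] t 14.28
```

View pics/s6.png

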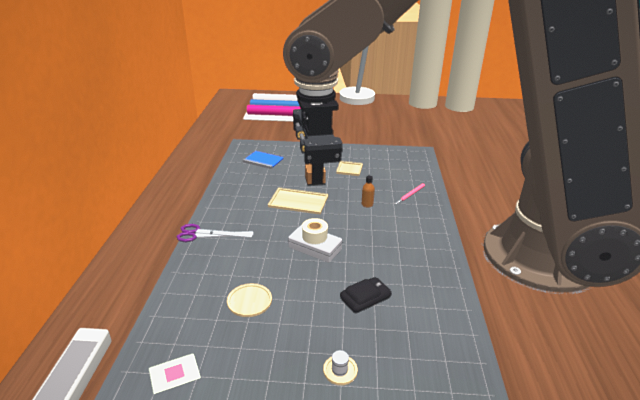

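The stamp is held, with the fingers at (315,165) and opened 38 mm. The roll is still on the tin at (315,232).

```bash
python3 -m pendant '[[30,14,0,2],[75,35,0,5],[120,56,0,8],[165,77,0,11],[210,98,0,14],[255,119,0,17],[300,140,10,20],[335,157,30,23]]'; python3 -c "
from h import *
go(439,-366,20,-98.5)"
```

```text
t: 15.32
eef_pos: [440.8, -349.4, 151.2]
tcp_rot: [3.139, -0.003, -1.725]
ft_force: [1.1, 0.2, -0.2]
opening: 0.4
shift [ 16.3  -1.1 131.2] turn -0.3 jaw now -98.8 j6 54 j1 -45 pos [ 440.8 -349.4  151.2] t 15.32
```

```bash
python3 -m pendant '[[8,0,25,0],[16,-1,55,0],[16,-1,85,0],[16,-1,110,0],[16,-1,126,0],[16,-1,131,0],[16,-1,131,0]]'; python3 -c "
from h import *
go(439,-366,10.3,-98.5)
for n in ['side','top']:
  p=shot(n,n+'7.png')
  print(outline(p,'tray_square',8))
a=cv2.imread('pics/side7.png')[140:200,310:390]
cv2.imwrite('pics/c7.png',cv2.resize(a,(800,600),interpolation=2))"
```

```text
t: 16.2
eef_pos: [439.0, -365.7, 20.4]
tcp_rot: [3.139, -0.003, -1.725]
ft_force: [-0.1, 0.4, 0.7]
opening: 0.398
shift [ 0.3 -0.  10.1] turn -0.3 jaw now -98.8 j6 53 j1 -46 pos [ 439.  -365.7   20.4] t 16.2
{'conf': 0.45, 'n': 217, 'circ': array([ 433.1, -360.6,   95.9]), 'rect': array([ 436.5, -360.7,   83.2,   71.6,   80.9]), 'px': (array([337, 163], dtype=int32), array([362, 176], dtype=int32))}
None
```

View pics/c7.png

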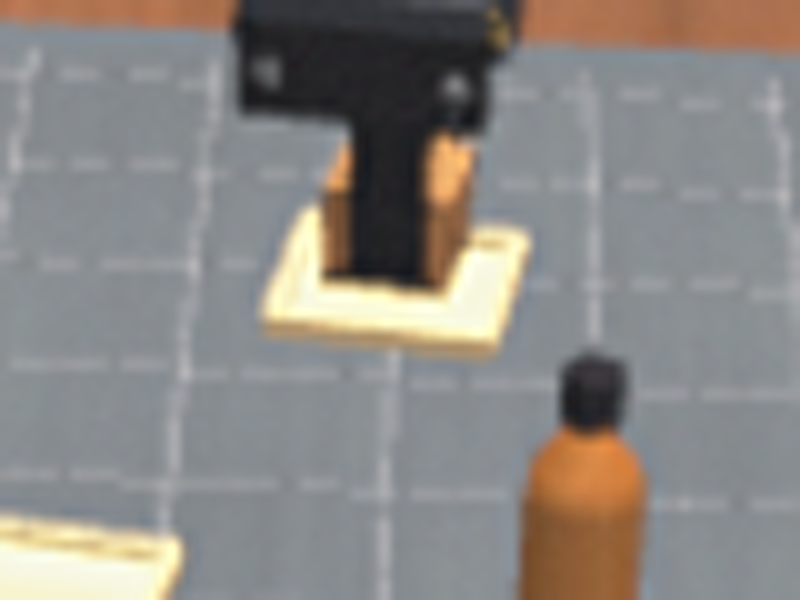

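The stamp hovers square over its tray, at about (349,165) in the full image. I'll lower it.

```bash
python3 -m pendant '[[0,0,4,0],[0,0,8,0],[0,0,9,0],[0,0,9,0]]'; python3 -m pendant '[[0,0,0.6,0],[0,0,1.2,0],[0,0,1.2,0]]'
```

```text
t: 16.9
eef_pos: [439.2, -365.9, 11.9]
tcp_rot: [3.14, -0.003, -1.724]
ft_force: [0.9, 0.2, -1.1]
opening: 0.401
t: 17.27
eef_pos: [439.2, -365.9, 10.7]
tcp_rot: [3.14, -0.003, -1.724]
ft_force: [-0.4, 0.1, -1.3]
opening: 0.399
```

```bash
python3 -m pendant '[[0,0,0.5,0],[0,0,0.8,0],[0,0,0.8,0]]';
```

```text
t: 17.65
eef_pos: [439.2, -365.9, 10.1]
tcp_rot: [3.14, -0.003, -1.725]
ft_force: [-0.7, 0.6, 4.4]
opening: 0.4
```

```bash
python3 -m pendant '[[0,0,0,0],[0,0,0,0],[0,0,0,0]]' 0.4; python3 -m pendant '[[0,0,-5,0],[0,0,-30,0],[0,0,-60,0],[0,0,-100,0],[0,0,-140,0],[0,0,-140,0]]'; python3 - <<'E'
from h import *
p=shot('top','t8.png');s=shot('side','s8.png')
print(outline(p,'stamp',36));print(outline(p,'roll',64));print(outline(p,'tin',32))
go(511.6,18.7,150,63.2)
a=p['pixels'][170:250,270:350,::-1];b=s['pixels'][140:200,310:390,::-1]
cv2.imwrite('pics/c8.png',cv2.hconcat([cv2.resize(a,(400,400),interpolation=2),cv2.resize(b,(400,400),interpolation=2)]))
E
```

```text
t: 18.02
eef_pos: [439.2, -365.9, 10.0]
tcp_rot: [3.14, -0.003, -1.724]
ft_force: [-0.8, 0.1, -0.7]
opening: 0.589
t: 18.77
eef_pos: [440.4, -366.2, 153.1]
tcp_rot: [-3.139, -0.007, -1.724]
ft_force: [0.8, -0.3, -0.1]
opening: 0.599
None
{'conf': 0.56, 'n': 323, 'circ': array([511.7,  18.6,  58.4]), 'rect': array([511.9,  19.5,  56.5,  53.9,  26.5]), 'px': (array([304, 189], dtype=int32), array([325, 211], dtype=int32))}
{'conf': 0.87, 'n': 660, 'circ': array([481.7,  32.4,  73.2]), 'rect': array([482.2,  34.8,  60.2,  49.2,  63.7]), 'px': (array([296, 201], dtype=int32), array([323, 224], dtype=int32))}
shift [-390.4  -12.8   -2. ] turn 18.0 jaw now -98.8 j6 53 j1 -46 pos [ 439.1 -365.1  148.9] t 19.02
```

View pics/c8.png

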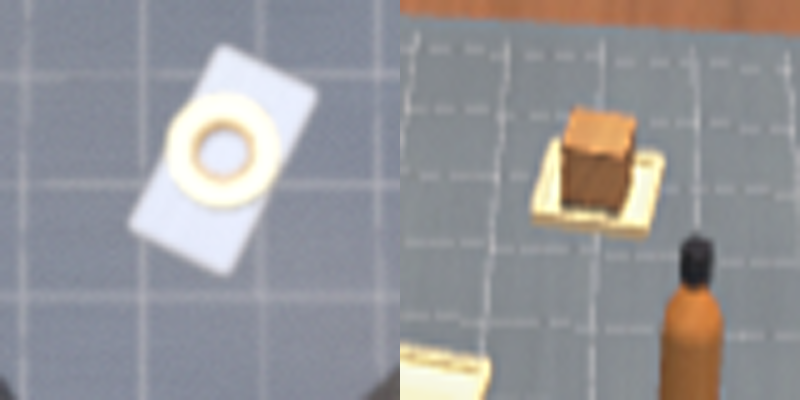

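The stamp sits flat and square in its tray, and the roll is clear at (512,19). Next I'll open fully and go to the roll.

```bash
python3 -c "
from h import *
go(511.7,18.8,120)"; python3 -m pendant '[[-40,-2,0,0],[-90,-3,0,0],[-140,-5,0,0],[-190,-6,0,0],[-240,-8,0,0],[-290,-10,0,0],[-335,-12,5,0],[-370,-13,10,0]]' 0; python3 -c "
from h import *
go(511.7,18.8,90)"
```

```text
shift [-390.5  -13.    28. ] turn 0 jaw now -98.8 j6 53 j1 -46 pos [ 439.1 -365.1  148.9] t 19.02
t: 20.02
eef_pos: [508.4, 0.3, 137.1]
tcp_rot: [3.137, -0.002, -1.724]
ft_force: [0.5, -0.4, 0.2]
opening: 0.998
shift [-18.9  -0.6  47. ] turn 0 jaw now -98.8 j6 92 j1 -7 pos [5.084e+02 3.000e-01 1.371e+02] t 20.02
```

```bash
python3 -m pendant '[[-10,-1,10,0],[-19,-1,25,0],[-19,-1,40,0],[-19,-1,47,0],[-19,-1,47,0]]'; python3 -c "
from h import *
go(511.7,18.8,38.5)"
```

```text
t: 20.65
eef_pos: [511.9, 18.2, 89.5]
tcp_rot: [3.136, -0.002, -1.725]
ft_force: [-0.9, 0.2, -0.6]
opening: 0.998
shift [-0.7 -0.1 51. ] turn 0 jaw now -98.8 j6 94 j1 -5 pos [511.9  18.2  89.5] t 20.65
```

```bash
python3 -m pendant '[[-1,0,15,0],[-1,0,30,0],[-1,0,42,0],[-1,0,49,0],[-1,0,51,0],[-1,0,51,0]]'; python3 -m pendant '[[0,0,0,0],[0,0,0,0],[0,0,0,0],[0,0,0,0],[0,0,0,0],[0,0,0,0]]' 1;  python3 -m pendant '[[0,0,-4,0],[0,0,-12,0],[0,0,-25,0],[0,0,-40,0],[0,0,-60,0],[0,0,-60,0]]'; python3 -c "
from h import *
go(627,201,110)
p=shot('side','s9.png')"
```

```text
t: 21.4
eef_pos: [511.8, 19.2, 38.5]
tcp_rot: [3.136, -0.002, -1.725]
ft_force: [-0.1, -0.3, -0.7]
opening: 1.0
t: 22.15
eef_pos: [511.8, 19.2, 38.6]
tcp_rot: [3.136, -0.002, -1.725]
ft_force: [-0.5, 0.1, 2.2]
opening: 0.613
t: 22.9
eef_pos: [512.9, 19.2, 100.3]
tcp_rot: [3.139, -0.002, -1.725]
ft_force: [-0.1, -0.6, -1.0]
opening: 0.614
shift [-197.1  -84.9  -10.3] turn 0 jaw now -98.8 j6 94 j1 -5 pos [512.9  19.2 100.3] t 22.9
```

View pics/s9.png

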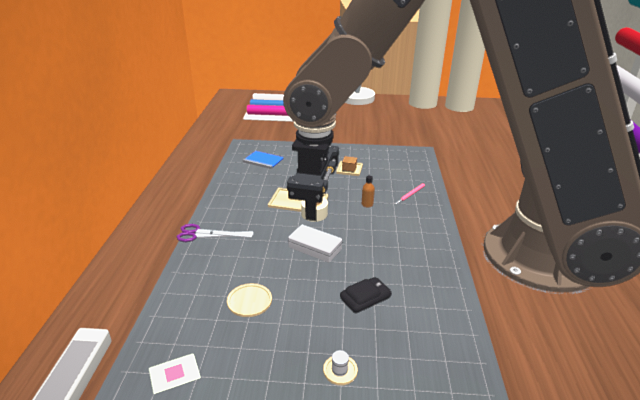

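The roll is lifted clear at (315,207), and the tin is still in place at (315,242). Now to the large round tray.

```bash
python3 -m pendant '[[-25,-11,-4,0],[-60,-26,-10,0],[-95,-41,-10,0],[-130,-56,-10,0],[-165,-71,-10,0],[-190,-82,-10,0],[-197,-85,-10,0],[-197,-85,-10,0]]'; python3 -c "
from h import *
go(627,201,20.5)"
```

```text
t: 23.95
eef_pos: [626.1, 200.7, 107.8]
tcp_rot: [3.136, -0.003, -1.724]
ft_force: [-0.4, 0.3, -1.5]
opening: 0.613
shift [-0.7 -1.3 87.3] turn 0 jaw now -98.8 j6 111 j1 12 pos [626.1 200.7 107.8] t 23.95
```

```bash
python3 -m pendant '[[-1,-1,25,0],[-1,-1,50,0],[-1,-1,70,0],[-1,-1,83,0],[-1,-1,87,0],[-1,-1,87,0]]'; python3 -c "
from h import *
go(627,201,11.8)
p=shot('side','s10.png')
a=p['pixels'][250:340,190:310,::-1]
cv2.imwrite('pics/c10.png',cv2.resize(a,(800,600),interpolation=2))"
```

```text
t: 24.7
eef_pos: [627.0, 201.3, 21.1]
tcp_rot: [3.137, -0.003, -1.724]
ft_force: [0.9, 0.5, -0.7]
opening: 0.616
shift [ 0.3 -0.1  9.3] turn 0 jaw now -98.8 j6 111 j1 12 pos [627.  201.3  21.1] t 24.7
```

View pics/c10.png

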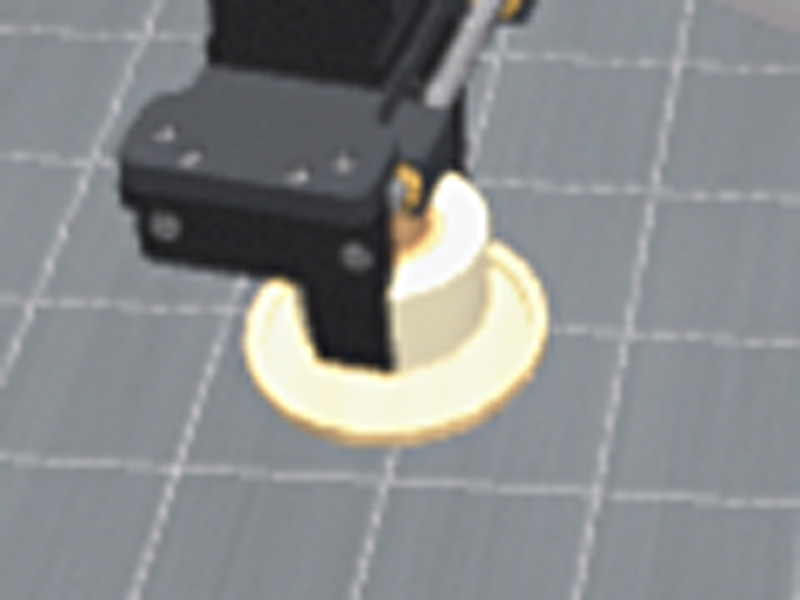

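The roll is centred over the tray. I'll lower it to contact.

```bash
python3 -m pendant '[[0,0,4,0],[0,0,8,0],[0,0,9,0],[0,0,9,0]]'; python3 -m pendant '[[0,0,0.7,0],[0,0,1.3,0],[0,0,1.3,0]]'
```

```text
t: 25.25
eef_pos: [627.0, 201.4, 12.3]
tcp_rot: [3.137, -0.002, -1.724]
ft_force: [-0.7, -0.4, -2.3]
opening: 0.616
t: 25.62
eef_pos: [627.0, 201.4, 11.1]
tcp_rot: [3.137, -0.002, -1.724]
ft_force: [0.9, 0.2, -0.5]
opening: 0.617
```

```bash
python3 -m pendant '[[0,0,0.5,0],[0,0,0.9,0],[0,0,0.9,0]]'
```

```text
t: 26.0
eef_pos: [627.1, 201.4, 10.6]
tcp_rot: [3.137, -0.002, -1.724]
ft_force: [-2.1, -1.0, 5.2]
opening: 0.612
```

```bash
python3 -m pendant '[[0,0,0,0],[0,0,0,0],[0,0,0,0]]' 0.15; python3 -m pendant '[[0,0,-5,0],[0,0,-30,0],[0,0,-60,0],[0,0,-100,0],[0,0,-100,0]]'; python3 - <<'E'
from h import *
np.set_printoptions(precision=1,suppress=True)
p=shot('top','t11.png');s=shot('side','s11.png')
print(outline(p,'roll',36));print(outline(p,'tin',32))
go(511,19.3,80,63.2)
a=p['pixels'][170:250,270:350,::-1];b=s['pixels'][270:330,215:295,::-1]
cv2.imwrite('pics/c11.png',cv2.hconcat([cv2.resize(a,(400,400),interpolation=2),cv2.resize(b,(400,400),interpolation=2)]))
E
```

```text
t: 26.38
eef_pos: [627.1, 201.4, 10.4]
tcp_rot: [3.137, -0.002, -1.724]
ft_force: [-0.7, -0.2, 0.9]
opening: 0.838
t: 27.0
eef_pos: [628.9, 201.9, 113.8]
tcp_rot: [-3.141, -0.0, -1.724]
ft_force: [0.2, 0.6, -0.2]
opening: 0.85
{'conf': 0.44, 'n': 46, 'circ': array([606.1, 185.6,  34. ]), 'rect': array([605.3, 184.2,  14.6,  33.5,  54.1]), 'px': (array([247, 161], dtype=int32), array([257, 170], dtype=int32))}
{'conf': 0.75, 'n': 955, 'circ': array([511.6,  19.9, 120.3]), 'rect': array([511.1,  19.4,  61. , 112.5,  62.9]), 'px': (array([296, 179], dtype=int32), array([332, 224], dtype=int32))}
shift [197.6  86.6  30.5] turn 18.0 jaw now -98.8 j6 111 j1 12 pos [627.  201.4 109.4] t 27.2
```

View pics/c11.png

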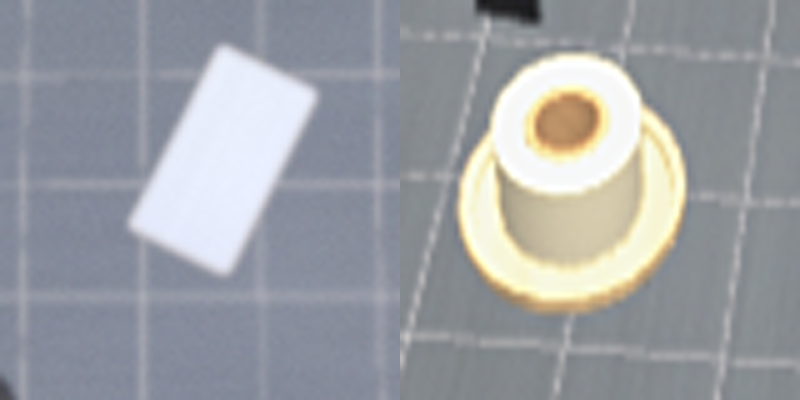

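The roll is seated in its tray. The tin is at (511,19), with its short axis at 63°.

```bash
python3 -m pendant '[[30,13,0,3],[65,28,0,7],[100,43,0,11],[135,59,10,15],[170,75,20,18],[192,84,28,18],[198,86.6,30,18],[198,86.6,30,18]]' 0; python3 -c "
from h import *
go(511.2,19.4,6,63.1)"
```

```text
t: 28.2
eef_pos: [511.1, 19.0, 80.2]
tcp_rot: [3.136, -0.005, -2.039]
ft_force: [-0.6, -0.4, 0.3]
opening: 1.001
shift [-0.7 -0.3 74.2] turn 0.1 jaw now -116.8 j6 112 j1 -5 pos [511.1  19.   80.2] t 28.2
```

```bash
python3 -m pendant '[[-0.7,0,20,0],[-0.7,0,40,0],[-0.7,0,58,0],[-0.7,0,70,0],[-0.7,0,74,0],[-0.7,0,74,0]]'; python3 -m pendant '[[0,0,0,0],[0,0,0,0],[0,0,0,0],[0,0,0,0],[0,0,0,0],[0,0,0,0]]' 1;  python3 -m pendant '[[0,0,-4,0],[0,0,-12,0],[0,0,-25,0],[0,0,-50,0],[0,0,-80,0],[0,0,-105,0],[0,0,-105,0]]'; python3 -c "
from h import *
go(571,-176,105,-99.5)
p=shot('side','s12.png')"
```

```text
t: 28.95
eef_pos: [511.2, 19.7, 6.3]
tcp_rot: [3.136, -0.005, -2.038]
ft_force: [-0.2, -0.2, -0.0]
opening: 1.0
t: 29.7
eef_pos: [511.1, 19.7, 6.4]
tcp_rot: [3.137, -0.005, -2.039]
ft_force: [-1.1, -0.4, 3.7]
opening: 0.63
t: 30.58
eef_pos: [512.6, 19.8, 113.4]
tcp_rot: [3.14, -0.003, -2.038]
ft_force: [0.4, 0.5, -1.2]
opening: 0.632
shift [ 148.5 -140.4    8.7] turn -17.3 jaw now -116.8 j6 112 j1 -5 pos [512.6  19.8 113.4] t 30.57
```

View pics/s12.png

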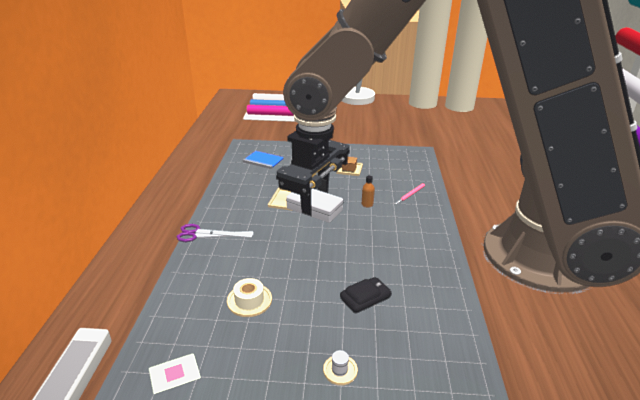

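The tin is held level at about (315,203). Now to the oblong tray.

```bash
python3 -m pendant '[[18,-17,0,-2],[42,-40,0,-5],[68,-64,0,-8],[94,-89,0,-11],[120,-114,0,-14],[140,-133,4,-17],[148.5,-140.4,8,-17.3],[148.5,-140.4,8,-17.3]]'; python3 -c "
from h import *
go(571,-176,20.5,-99.5)"
```

```text
t: 31.62
eef_pos: [569.8, -175.9, 103.2]
tcp_rot: [3.135, -0.002, -1.738]
ft_force: [0.2, -0.3, -1.3]
opening: 0.625
shift [-0.3 -1.8 82.7] turn -0.1 jaw now -99.6 j6 76 j1 -23 pos [ 569.8 -175.9  103.2] t 31.62
```

```bash
python3 -m pendant '[[0,-1,20,0],[0,-1,40,0],[0,-1,60,0],[0,-1,76,0],[0,-1,82,0],[0,-1,82,0]]'; python3 -c "
from h import *
go(571,-176,11.5,-99.5)
p=shot('side','s13.png')
a=p['pixels'][150:240,240:360,::-1]
cv2.imwrite('pics/c13.png',cv2.resize(a,(800,600),interpolation=2))"
```

```text
t: 32.38
eef_pos: [570.2, -175.9, 21.1]
tcp_rot: [3.135, -0.002, -1.738]
ft_force: [0.2, 0.4, -2.0]
opening: 0.628
shift [-0.  -0.9  9.6] turn -0.1 jaw now -99.6 j6 76 j1 -23 pos [ 570.2 -175.9   21.1] t 32.38
```

View pics/c13.png

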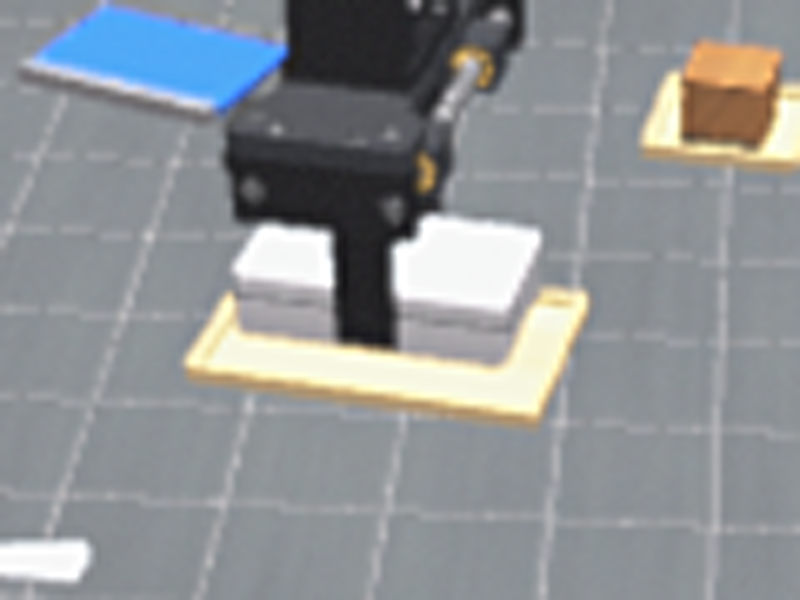

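The tin is aligned with the tray and level. I'll lower it.

```bash
python3 -m pendant '[[0,-0.7,4,0],[0,-0.7,8,0],[0,-0.7,9,0],[0,-0.7,9,0]]'; python3 -m pendant '[[0,0,0.7,0],[0,0,1.2,0],[0,0,1.2,0]]'
```

```text
t: 32.92
eef_pos: [571.0, -176.2, 12.5]
tcp_rot: [3.136, -0.002, -1.738]
ft_force: [0.0, -0.4, -0.5]
opening: 0.628
t: 33.3
eef_pos: [571.0, -176.2, 11.3]
tcp_rot: [3.136, -0.002, -1.738]
ft_force: [-0.6, -0.5, -1.2]
opening: 0.629
```

```bash
python3 -m pendant '[[0,0,0.5,0],[0,0,0.9,0],[0,0,0.9,0]]'; python3 -m pendant '[[0,0,0.2,0],[0,0,0.4,0],[0,0,0.4,0]]'
```

```text
t: 33.67
eef_pos: [571.0, -176.2, 10.5]
tcp_rot: [3.136, -0.002, -1.738]
ft_force: [-0.1, 0.6, 0.4]
opening: 0.634
t: 34.05
eef_pos: [571.0, -176.2, 10.4]
tcp_rot: [3.136, -0.003, -1.738]
ft_force: [-1.6, 0.0, 5.3]
opening: 0.631
```

```bash
python3 -m pendant '[[0,0,0,0],[0,0,0,0],[0,0,0,0]]' 0.1; python3 -m pendant '[[0,0,-5,0],[0,0,-30,0],[0,0,-60,0],[0,0,-110,0],[0,0,-160,0],[0,0,-200,0],[0,0,-200,0]]'; python3 - <<'E'
from h import *
p=shot('top','t14.png');s=shot('side','s14.png')
for q,z in [('weight',38),('stamp',36),('roll',36),('tin',36),('bottle',85)]: print(q,outline(p,q,z))
print(env.state()['ft_force'])
a=s['pixels'][150:240,240:360,::-1]
cv2.imwrite('pics/c14.png',cv2.resize(a,(800,600),interpolation=2))
E
```

```text
t: 34.42
eef_pos: [571.0, -176.2, 10.3]
tcp_rot: [3.136, -0.003, -1.738]
ft_force: [0.1, 0.4, 0.3]
opening: 0.871
t: 35.3
eef_pos: [573.2, -176.2, 213.7]
tcp_rot: [3.141, -0.004, -1.738]
ft_force: [-0.3, -0.5, -0.3]
opening: 0.901
weight {'conf': 0.21, 'n': 181, 'circ': array([441.4, 345.7,  54.7]), 'rect': array([441.4, 344.5,  47.3,  52.2,  89.9]), 'px': (array([181, 218], dtype=int32), array([199, 238], dtype=int32))}
stamp {'conf': 0.64, 'n': 282, 'circ': array([ 439.7, -360.8,   55.4]), 'rect': array([ 440.3, -360.1,   46.3,   41.3,   87.4]), 'px': (array([452, 220], dtype=int32), array([470, 236], dtype=int32))}
roll {'conf': 0.55, 'n': 393, 'circ': array([625.4, 199.3,  63.1]), 'rect': array([625. , 199.2,  61.9,  56.5,  45.1]), 'px': (array([236, 148], dtype=int32), array([258, 170], dtype=int32))}
tin {'conf': 0.43, 'n': 398, 'circ': array([ 437.8, -361.2,   88.5]), 'rect': array([ 438.7, -360. ,   68.1,   67.2,   81.6]), 'px': (array([447, 215], dtype=int32), array([475, 243], dtype=int32))}
bottle None
[-0.67531125 -0.08179922  0.31382174]
```

View pics/s14.png

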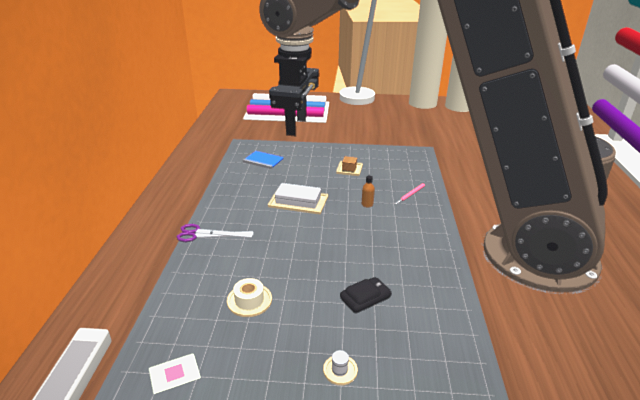

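View pics/c14.png

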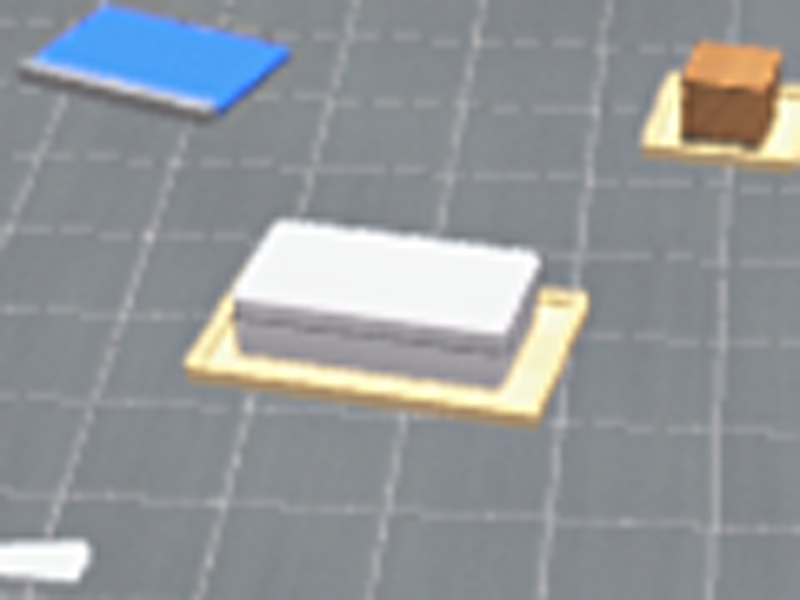

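All four pieces sit in their trays, and the bottle is still at (368,192) as at the start. The arm is clear, so I'll hand in.

```bash
python3 -c "
from h import *
job.job_done()"
```

```text
the job is handed in; nothing more can be done
```

I cleared the stack from the top down: weight to the small round tray, stamp to the square, roll to the large round and tin to the oblong. Each piece was lowered until the wrist force showed contact, then let go. I handed in at about 35.5 s of the 120 s; the hand-in reports no verdict.

- **Final side picture:** all four pieces stand upright and flat inside their trays, and the tin lies along its tray. The bottle is where it began, at pixel (368,192). The arm is 200 mm above the tin, reading under 1 N.
- **Positions:** the top-view outlines put the stamp about 6 mm and the roll about 2 mm from their tray centres. The tin was let go at the measured centre of its tray.
- **Checks that failed or disagreed:**
  - The network's last top-view "tin" outline was really the square tray.
  - It gave the weight only low confidence (0.21), with an outline the size of the tray. Its offset of about 10 mm from the tray centre is therefore not a reliable measurement.
  - It missed the bottle in the top view.
  - For those three I relied on the side picture and the TCP pose at release.

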